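# Release the ratchet of a plate press and push its arm down

## Task

Press the red thumb tab of the plate press all the way down, so that its pawl comes free of the teeth and stays free, then push the raised press arm by its black crossbar all the way down onto the well plate, so that it stays fully down with the pawl still free. Only push with the fingertips or the outside of the fingers: do not pinch or lift anything, do not force the arm while the pawl still holds it, and leave the well plate, the beaker, the bottle and the pen where they are.

Things in the scene. Friction and masses are not known exactly. Their poses are not given: they have to be found in the camera images.
- plate_press: Fixed hand press: white slab 300 x 152 x 12 mm with a nest for a well plate, blue cheeks, raised arm, pawl. Origin on the bench under the well plate's centre, z up. The slab spans x -120 to +180, y -76 to +76 mm. The arm points to -x, the thumb tab is at +x. Pawl pivot at x 135, z 116 mm; arm and pawl turn about y. The cheeks beside the pawl end at x 150 mm and reach z 126 mm.
- press_hinge (a point): Point on the arm's hinge axis, mid-width: x +85, z 54 mm in the press frame. Its axes are those of the press; the hinge axis is y.
- press_bar (a point): Centre of the black crossbar at the free end of the press arm: a round bar 22 mm thick and 76 mm long, along the press's y axis, 230 mm from the hinge axis. At arm angle q it stands 230 cos q mm to the press's -x side of press_hinge and 230 sin q mm above it. Push it from above.
- press_arm (a joint): Angle of the press arm: 0 = fully down (level, on its stop, rubber pad just over the well plate), grows as it is raised; starts at about 0.8 rad. The engaged pawl holds it above about 0.73. Its hinge is stiff: it stays where it is left and, once the pawl is free, takes about 3 to 6 N of push on the crossbar. Push with less than 60 N.
- pawl_tab (a point): Middle of the top of the red thumb tab of the pawl, 30 x 30 mm, 44 mm behind (press +x) the pawl pivot and 16 mm above it while engaged, 132 mm above the bench. When the pawl is free it is 23 mm lower.
- pawl (a joint): Angle of the pawl: 0 = nose in the teeth (start), 0.5 rad = fully free. Pressing the tab down makes it grow. Its pivot is stiff: it takes about 2 N at the tab and stays where it is left. The nose clears the teeth at about 0.2 rad; press it to its stop.
- plate_mid (a point): Centre of the clear well plate, 85 x 127 x 20 mm, lying loose in the nest of the press (its underside 12 mm above the bench).
- tip_beaker: Bystander: beaker with pipette tips, 72 mm across, 88 mm high, beside the press; origin under its centre.
- bottle_pbs: Bystander: clear bottle with blue cap, 63 mm across, 126 mm high, beside the press; origin under its centre.
- pen_2: Bystander: blue and white marker pen, 135 mm long and 16 mm thick, lying beside the press; origin under its centre.
Things that resemble listed ones, but are neither listed nor needed, are in the scene too. Leave any orange look-alike of the part that bears plate_mid alone.

How it is judged (in metres and radians):
On the way, in this order (a step that is already met when the one before it is completed fails the run):
1. the pawl is pressed free while the arm is still up (value of joint pawl above 0.35 rad and value of joint press_arm above 0.7 rad), for 0.2 s.
2. the arm is pushed fully down (value of joint press_arm below 0.05 rad), for 0.2 s.
At the end, for the whole second after the job is handed in: The arm rests fully down (within 0.05 rad, about 11 mm at the crossbar), the pawl is still free (above 0.35 of 0.5 rad), and the well plate lies flat in its nest (within 8 mm of its centre) (value of joint press_arm below 0.05 rad and value of joint pawl above 0.35 rad and velocity of joint press_arm between -0.05 and 0.05 rad/s and z of plate_mid in the frame of plate_press below 0.027 m and horizontal distance between plate_mid and plate_press below 0.008 m); the robot touches nothing.
It fails at once if the arm is forced down past the teeth while the pawl is engaged (value of joint press_arm below 0.7 rad and value of joint pawl below 0.1 rad).
It fails at once if the arm is lifted (value of joint press_arm above 0.92 rad).
It fails at once if the press is pushed or squeezed with more than 60 N (contact force between the fingers and plate_press above 60 N).
It fails at once if the well plate is lifted or pushed out of place (distance of plate_mid from where it was at the start of the episode above 0.015 m).
It fails at once if a bystander is moved by more than 20 mm (distance of any of tip_beaker, bottle_pbs, pen_2 from where it was at the start of the episode above 0.02 m).
It also fails if it takes over 43 s, if anything falls off the work surface, if the arm or the gripper's body presses on something with over 40 N, if the wrist force passes 120 N, or if a joint passes its speed limit or range.

## Robot

A 7-joint arm with a two-finger parallel gripper is mounted at the origin on a cart in front of the work surface, level with it; the furniture and walls round the work are solid. World frame = base frame: x ahead of the robot, y to its left, z up, the work surface at z = 0. Lengths are in m, angles in degrees, forces in N, time in s.
With the tool pointing down it reaches from about 0.4 to 0.925 m from the base axis. Payload 5.6 kg.
Tool frame: the origin (TCP) lies at the very end of the fingers, on their centre line; the grasp point (between the pads) lies 19 mm behind it (robot.grip_point_offset is the distance from the TCP to the grasp point, in m); z points along the fingers, y is the line along which they close (so a half turn about z gives the same grasp; the last joint's range is limited). The gripper opens to 85 mm and grips with 20 to 120 N. Pads are 22 mm wide; open, the fingers measure 114 mm over their backs; the gripper's body (76 mm by 85 mm) begins 54 mm behind the grasp point. The pads swing forward as they close: fully open they stand 13 mm farther back than shut.
Start: joints at [-67.38, 26.786, -0.665, 91.828, 0.344, 61.387, -3.226], TCP at [0.276, 0.589, 0.231] pointing down, gripper open.
Joint ranges: [-144.91, 144.91], [-17.63, 115.5], [-89.93, 88.59], [15.96, 139.68], [-74.01, 254.01], [8.47, 105.57], [-167.45, 167.45]. Speed limits (degrees/s): [147.25, 147.25, 180, 180, 180, 180, 180].

## Interface

Orientations are given as [roll, pitch, yaw] about the fixed x, y, z axes, in that order (R = Rz(yaw) Ry(pitch) Rx(roll)).
In Python, from cell import robot gives the robot as it stands.
- The arm moves only by the tool arm_command, never from a script. Its argument "plan" is a list of rows, each an object with "travel": the shift along the tool's x, y, z in units of 25 mm (1.0 is 25 mm), a list of three; "delta_rot": the turn, a rotation vector about the tool's x, y, z in units of 6 degrees (1.0 is 6 degrees), a list of three. In form: [{"travel": [dx, dy, dz], "delta_rot": [ax, ay, az]}, ...]. A call has 1 to 12 rows; each row shifts and turns the commanded pose from where the row before left it, along the tool's axes as they then stand; what a row does not reach is not made up. A row lasts 1/12 s, in which the tool goes at most 41.7 mm and 7.16 degrees, less where a joint would pass 70% of its speed; a pose out of reach is approached as far as the arm can. A call is refused whole if a number of a shift passes 1 or a number of a turn 1, either way. A call with a gripper value outside its range is refused whole. "gripper" is the gripper's target within -1 to 1 (fully open at 1, half-way at 0, shut at -1), set as the call begins (left out, the last holds). The fingers move at their own pace and stop on an object; the grip force is fixed at half the most. Time passes only in rows, so rows that do not move let the fingers close. It gives the time, the measured TCP pose, the force, the opening and the grip force at its end, in the units of the state.
- robot.get_state(): the state, without advancing time (a new reading comes with each control period).
- robot.capture(name): name is "side" or "top" or "wrist"; returns a dict with "image" (400x640x3 uint8, blue, green, red), "fx", "fy", "cx", "cy" (pixels), "k1" (the pictures are not rectified: a ray, as slopes to the right and down, at radius r is drawn at 1 + k1 r^2 times it, then the intrinsics apply), "R" (3x3) and "t" (3): a world point X has camera coordinates R X + t. Camera axes: x right, y down, z forward; pixel columns grow to the right and rows downward; lengths in m; the calibration is good to about 2 mm. A picture is of the moment at which its call begins. There is no depth.
- robot.job_done(): hands the job in; it is judged then, once.
The state is a dict: "t": time; "joint_positions": joint angles; "qd": joint speeds; "effort": joint torques, N m; "tcp_pos": TCP position; "eef_rot": TCP orientation; "force": force on the tool from outside, world axes, zero at the start; "moment": the same for the moment, N m; "grip_width": finger opening in m; "grasp_force": force on a finger pad.
Only numpy, scipy, OpenCV 4.12 (cv2) and the standard library are available. Lean on these libraries where they do the work, as an engineer would, in place of code of your own. Each camera call takes 0.05 s, during which the arm holds its last target. There are 200 camera calls.

## Working session

There is one attempt and no reset: what is moved stays moved. The work goes in short steps, Python scripts to look and compute and a tool call to move; the robot and the scene stay as the last step left them, time stands still between calls to the robot, and variables do not carry over. Pictures are saved under pics/ and viewed, at most 10 in all, crops included, and the job is handed in when it is done.

Besides the shell and the picture viewer there is one more tool, called after "Emit:" as name(argument=value, ...) on one line, values as JSON. arm_command: Moves the arm, as the interface text tells. Its arguments: {"type":"object","properties":{"plan":{"type":"array","items":{"type":"object","properties":{"travel":{"type":"array","items":{"type":"number"}},"delta_rot":{"type":"array","items":{"type":"number"}}}}},"gripper":{"type":"number"}},"required":["plan"]}

```bash
mkdir -p pics; ls; cat > h.py <<'E'
import numpy as np, cv2
from cell import robot
def cap(n,f=None):
    c=robot.capture(n)
    if f: cv2.imwrite('pics/'+f,c['image'])
    np.save(f'/tmp/{n}.npy',c,allow_pickle=True); return c
def load(n): return np.load(f'/tmp/{n}.npy',allow_pickle=True).item()
def ray(c,u,v):
    x,y=(u-c['cx'])/c['fx'],(v-c['cy'])/c['fy']; a,b=x,y
    for _ in range(20):
        s=1+c['k1']*(a*a+b*b); a,b=x/s,y/s
    R=np.array(c['R']);return -R.T@np.array(c['t']), R.T@np.array([a,b,1])
def onz(c,u,v,z):
    o,d=ray(c,u,v); return o+d*(z-o[2])/d[2]
def tri(c1,p1,c2,p2):
    (o,d),(q,e)=ray(c1,*p1),ray(c2,*p2)
    s=np.linalg.lstsq(np.c_[d,-e],q-o,rcond=None)[0]
    a,b=o+d*s[0],q+e*s[1]; return (a+b)/2,np.linalg.norm(a-b)
def proj(c,X):
    p=np.array(c['R'])@X+np.array(c['t']); a,b=p[0]/p[2],p[1]/p[2]; s=1+c['k1']*(a*a+b*b)
    return np.array([c['fx']*a*s+c['cx'],c['fy']*b*s+c['cy']])
E
python3 - <<'E'
from h import *
for n in('top','side'): c=cap(n,n+'0.png'); print(n,-np.array(c['R']).T@c['t'],c['fx'],c['k1'])
s=robot.get_state();print(s['t'],s['tcp_pos'],s['eef_rot'],s['force'])
E
```

```text
pics
top [0.42927609 0.14686063 0.96782837] 393.8531976890249 -0.045224116991338485
side [ 0.30611213 -0.89838014  0.95382103] 486.89408807652154 -0.0446884675296076
0.1 [0.27543113 0.58822981 0.23044879] [-1.79912085e+02  7.52198896e-03  1.54913085e+02] [-0.35661945  0.05534868  0.05020191]
```

View pics/top0.png

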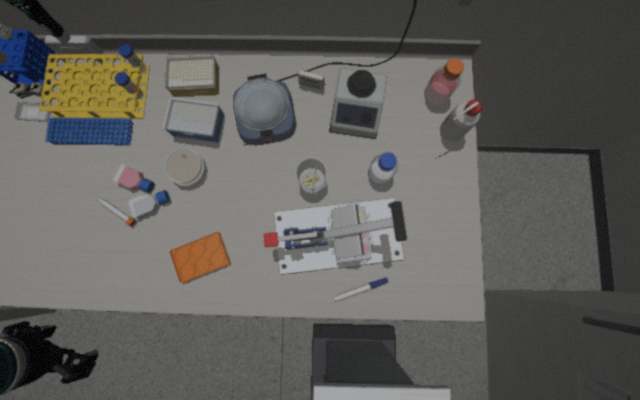

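View pics/side0.png

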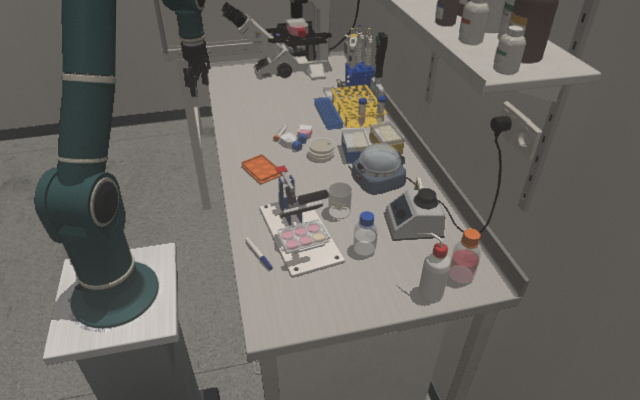

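The top view shows the press with its red tab at (270,240) and its black crossbar at (398,222). The beaker is at (312,180), the bottle at (383,167) and the pen at (360,290).

These could be mistaken for the tab: red cap (473,107), pink vial (128,177), pink bottle (445,85). I choose (270,240), since it sits on the press. For the crossbar, the balance knob (361,83) is the only similar dark thing.

```bash
python3 - <<'E'
from h import *
t=load('top');s=load('side')
def blob(c,mask,box):
    x0,y0,x1,y1=box; m=np.zeros_like(mask);m[y0:y1,x0:x1]=mask[y0:y1,x0:x1]
    n,l,st,ce=cv2.connectedComponentsWithStats(m)
    i=1+np.argmax(st[1:,4]); return ce[i],st[i],cv2.minAreaRect(np.argwhere(l==i)[:,::-1].astype(np.float32))
def red(c): b=c['image'].astype(int); return ((b[...,2]>b[...,1]+60)&(b[...,2]>b[...,0]+60)).astype(np.uint8)
def blk(c): return (c['image'].max(2)<50).astype(np.uint8)
rt=blob(t,red(t),(255,225,290,255)); rs=blob(s,red(s),(265,155,295,185))
bt=blob(t,blk(t),(380,195,412,248)); bs=blob(s,blk(s),(285,180,340,210))
for x in(rt,rs,bt,bs):print(x)
print('tab z=.132',onz(t,*rt[0],.132),onz(s,*rs[0],.132),tri(t,rt[0],s,rs[0]))
print('bar',tri(t,bt[0],s,bs[0]), onz(t,*bt[0],.22))
# bar end axis
# slab corners: white mask
for p in [(276,212),(397,200),(404,262),(280,273)]: print('slab',p,onz(t,*p,.012))
for nm,p in dict(beaker=(312,180),bottle=(386,160),pen=(360,290)).items(): print(nm,onz(t,*p,{'beaker':.088,'bottle':.126,'pen':.008}[nm]))
a=cv2.resize(t['image'][190:300,250:420],None,fx=4.7,fy=4.7,interpolation=2)
cv2.imwrite('pics/crop_top.png',np.clip(a.astype(int)*1.5,0,255).astype(np.uint8))
E
```

```text
Traceback (most recent call last):
ValueError: attempt to get argmax of an empty sequence
```

```bash
cat >> h.py <<'E'
def blob(mask,box):
    x0,y0,x1,y1=box; m=np.zeros_like(mask);m[y0:y1,x0:x1]=mask[y0:y1,x0:x1]
    n,l,st,ce=cv2.connectedComponentsWithStats(m)
    i=1+np.argmax(st[1:,4]); return ce[i],st[i],cv2.minAreaRect(np.argwhere(l==i)[:,::-1].astype(np.float32))
def red(c):
    h=cv2.cvtColor(c['image'],cv2.COLOR_BGR2HSV); return (((h[...,0]<6)|(h[...,0]>172))&(h[...,1]>130)&(h[...,2]>60)).astype(np.uint8)
def blk(c): return (c['image'].max(2)<50).astype(np.uint8)
E
python3 - <<'E'
from h import *
t=load('top');s=load('side')
rt=blob(red(t),(255,225,290,255)); rs=blob(red(s),(270,155,295,180))
bt=blob(blk(t),(380,195,412,248)); bs=blob(blk(s),(295,180,340,210))
for x in(rt,rs,bt,bs):print(x)
print('tab z=.132',onz(t,*rt[0],.132),onz(s,*rs[0],.132),tri(t,rt[0],s,rs[0]))
print('bar',tri(t,bt[0],s,bs[0]), onz(t,*bt[0],.22))
for p in [(276,212),(397,200),(404,262),(280,273)]: print('slab',p,onz(t,*p,.012))
for nm,p in dict(beaker=(312,180),bottle=(386,160),pen=(360,290)).items(): print(nm,onz(t,*p,{'beaker':.088,'bottle':.126,'pen':.008}[nm]))
a=cv2.resize(t['image'][190:300,250:420],None,fx=4.7,fy=4.7,interpolation=2)
cv2.imwrite('pics/crop_top.png',np.clip(a.astype(int)*1.5,0,255).astype(np.uint8))
E
```

```text
Traceback (most recent call last):
  File "h.py", line 25, in blob
    i=1+np.argmax(st[1:,4]); return ce[i],st[i],cv2.minAreaRect(np.argwhere(l==i)[:,::-1].astype(np.float32))
        ~~~~~~~~~^^^^^^^^^^
ValueError: attempt to get argmax of an empty sequence
```

```bash
sed -i 's/max(2)<50/max(2)<T/; s/def blk(c)/def blk(c,T=70)/' h.py
python3 - <<'E'
from h import *
t=load('top');s=load('side')
a=cv2.resize(t['image'][190:300,250:420],None,fx=4.7,fy=4.7,interpolation=2)
cv2.imwrite('pics/crop_top.png',np.clip(a.astype(int)*1.5,0,255).astype(np.uint8))
print('black levels',t['image'][222,392:406].max(1),s['image'][197,300:330].max(1))
rt=blob(red(t),(255,225,290,255)); rs=blob(red(s),(270,155,295,180))
bt=blob(blk(t),(385,195,412,248)); bs=blob(blk(s),(295,180,340,210))
for x in(rt,rs,bt,bs):print(x)
print('tab z=.132',onz(t,*rt[0],.132),onz(s,*rs[0],.132),tri(t,rt[0],s,rs[0]))
print('bar',tri(t,bt[0],s,bs[0]), onz(t,*bt[0],.22))
for p in [(276,212),(397,200),(404,262),(280,273)]: print('slab',p,onz(t,*p,.012))
for nm,p in dict(beaker=(312,180),bottle=(386,160),pen=(360,290)).items(): print(nm,onz(t,*p,{'beaker':.088,'bottle':.126,'pen':.008}[nm]))
E
```

```text
black levels [117  83  52  43  48  49  50  52  43  46  46  57  92 124] [ 64  65  64  65  65  63  60  62  62  60  62  61  60  59  62  59  58  58
  59  59  58  58  56  55  57  57  65  92 114 113]
(array([270.39735099, 239.23178808]), array([264, 233,  13,  14, 151], dtype=int32), ((270.42071533203125, 239.28656005859375), (12.589195251464844, 12.03703784942627), 83.6598129272461))
(array([280.58333333, 168.8125    ]), array([276, 166,  11,   7,  48], dtype=int32), ((280.73583984375, 168.5754852294922), (5.631782531738281, 9.3405179977417), 74.05460357666016))
(array([398.16230366, 220.68586387]), array([390, 202,  16,  39, 382], dtype=int32), ((398.2679443359375, 220.76226806640625), (38.45487594604492, 10.811594009399414), 79.3803482055664))
(array([312.16666667, 196.91441441]), array([298, 191,  30,  14, 222], dtype=int32), ((312.4065246582031, 196.6661376953125), (7.973341941833496, 30.08299446105957), 74.35775756835938))
tab z=.132 [0.47852431 0.25456579 0.132     ] [0.47585914 0.25196189 0.132     ] (array([0.47748753, 0.25497784, 0.12979995]), np.float64(0.0023446812526761417))
bar (array([0.51339989, 0.00070484, 0.21617352]), np.float64(0.002075580790790935)) [0.5140035 0.0013024 0.22     ]
slab (276, 212) [0.55219204 0.25928785 0.012     ]
slab (397, 200) [ 0.58856851 -0.03699623  0.012     ]
slab (404, 262) [ 0.43860792 -0.05200871  0.012     ]
slab (280, 273) [0.4060996  0.24357017 0.012     ]
beaker [0.61788026 0.17120726 0.088     ]
bottle [0.65852424 0.0080011  0.126     ]
pen [0.37085954 0.05254315 0.008     ]
```

View pics/crop_top.png

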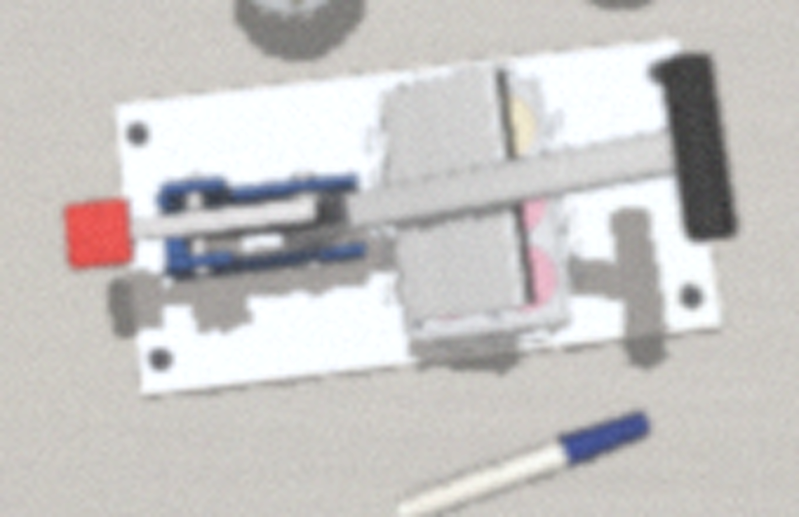

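The crop shows the red tab at the left of the blue cheeks and the black bar at the far end, so the choice holds. Measured tab height is 130 mm against 132 expected. Tab to bar is 256 mm against about 254 expected, and press +x points to about 97.5° in the world. First I'll shut the fingers and align the tool.

Emit:
arm_command(gripper=-1, plan=[{"travel":[0,0,0],"delta_rot":[0,0,0.96]},{"travel":[0,0,0],"delta_rot":[0,0,0.96]},{"travel":[0,0,0],"delta_rot":[0,0,0.96]},{"travel":[0,0,0],"delta_rot":[0,0,0.96]},{"travel":[0,0,0],"delta_rot":[0,0,0.96]},{"travel":[0,0,0],"delta_rot":[0,0,0.96]},{"travel":[0,0,0],"delta_rot":[0,0,0.96]},{"travel":[0,0,0],"delta_rot":[0,0,0.96]},{"travel":[0,0,0],"delta_rot":[0,0,0.96]},{"travel":[0,0,0],"delta_rot":[0,0,0.96]},{"travel":[0,0,0],"delta_rot":[0,0,0]}])

```text
t: 1.02
tcp_pos: [0.2754, 0.5884, 0.2307]
eef_rot: [-180.0, 0.1, 97.2]
force: [-0.1, -0.6, -0.6]
grip_width: 0.0004
grasp_force: 0.0
```

Emit:
arm_command(plan=[{"travel":[-0.9,0.4,0],"delta_rot":[0,0,0]},{"travel":[-0.9,0.4,0],"delta_rot":[0,0,0]},{"travel":[-0.9,0.4,0],"delta_rot":[0,0,0]},{"travel":[-0.9,0.4,0],"delta_rot":[0,0,0]},{"travel":[-0.9,0.4,0],"delta_rot":[0,0,0]},{"travel":[-0.9,0.4,0],"delta_rot":[0,0,0]},{"travel":[-0.9,0.4,0],"delta_rot":[0,0,0]},{"travel":[-0.9,0.4,0],"delta_rot":[0,0,0]},{"travel":[-0.9,0.4,0],"delta_rot":[0,0,0]},{"travel":[-0.9,0.4,0],"delta_rot":[0,0,0]},{"travel":[-0.9,0.4,0],"delta_rot":[0,0,0]},{"travel":[0,0,0],"delta_rot":[0,0,0]}])

```text
t: 2.02
tcp_pos: [0.4194, 0.3519, 0.2314]
eef_rot: [179.9, 0.1, 97.1]
force: [0.5, -0.9, 0.2]
grip_width: 0.0
grasp_force: 0.0
```

Emit:
arm_command(plan=[{"travel":[-0.8,0.365,0],"delta_rot":[0,0,0]},{"travel":[-0.8,0.365,0],"delta_rot":[0,0,0]},{"travel":[-0.8,0.365,0],"delta_rot":[0,0,0]},{"travel":[-0.8,0.365,0],"delta_rot":[0,0,0]},{"travel":[-0.77,0.365,0],"delta_rot":[0,0,0]},{"travel":[0,0,0.8],"delta_rot":[0,0,0]},{"travel":[0,0,0.8],"delta_rot":[0,0,0]},{"travel":[0,0,0.7],"delta_rot":[0,0,0]},{"travel":[0,0,0],"delta_rot":[0,0,0]},{"travel":[0,0,0],"delta_rot":[0,0,0]}])

```text
t: 2.85
tcp_pos: [0.4735, 0.2644, 0.1732]
eef_rot: [-179.9, 0.1, 97.4]
force: [0.6, 0.6, 0.7]
grip_width: -0.0001
grasp_force: 0.0
```

```bash
python3 - <<'E'
from h import *
w=cap('wrist'); s=cap('side')
st=robot.get_state(); p=np.array(st['tcp_pos']); print(p,st['force'])
rw=blob(red(w),(0,0,640,400)); print(rw, 'tab(z .132)',onz(w,*rw[0],.132),'tcp px',proj(w,p),proj(s,p))
a=s['image'][110:250,220:380]; a=cv2.resize(a,None,fx=2.8,fy=2.8)
cv2.imwrite('pics/near1.png',np.vstack([cv2.resize(w['image'],(448,280)),a[:,:448]]))
E
```

```text
[0.47464038 0.26509655 0.17473665] [ 0.50352746 -0.02758438 -0.7392205 ]
(array([325.43600683, 228.55204778]), array([ 302,  215,   46,   35, 1172], dtype=int32), ((324.5, 232.0), (34.0, 45.0), 90.0)) tab(z .132) [0.47640475 0.2618371  0.132     ] tcp px [323.72353589 253.22588471] [278.7356899  154.17590726]
```

View pics/near1.png

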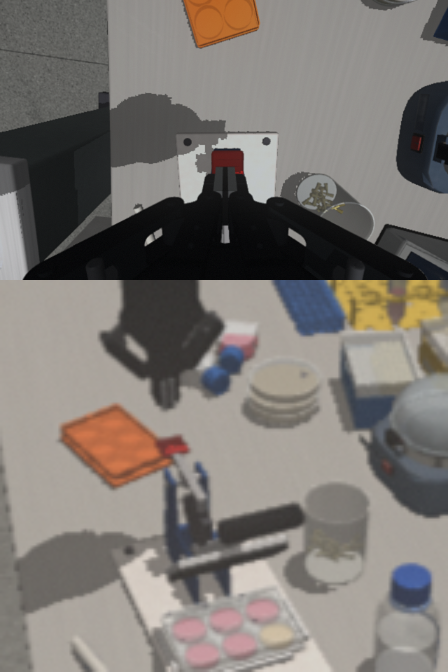

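The wrist view shows the tab right in line beyond the fingertips, its free edge at about (325,215) in the full picture. The side view shows the fingertips above the tab, with the arm still raised. I'll shift 4 mm inward and come down slowly.

Emit:
arm_command(plan=[{"travel":[-0.16,0.06,0],"delta_rot":[0,0,0]},{"travel":[0,0,0.5],"delta_rot":[0,0,0]},{"travel":[0,0,0.5],"delta_rot":[0,0,0]},{"travel":[0,0,0.4],"delta_rot":[0,0,0]},{"travel":[0,0,0.2],"delta_rot":[0,0,0]},{"travel":[0,0,0.2],"delta_rot":[0,0,0]},{"travel":[0,0,0.2],"delta_rot":[0,0,0]},{"travel":[0,0,0],"delta_rot":[0,0,0]},{"travel":[0,0,0],"delta_rot":[0,0,0]}])

```text
t: 3.7
tcp_pos: [0.4763, 0.2606, 0.1238]
eef_rot: [180.0, 0.0, 97.3]
force: [0.6, -0.1, -0.4]
grip_width: 0.0002
grasp_force: 0.0
```

Emit:
arm_command(plan=[{"travel":[0,0,0.1],"delta_rot":[0,0,0]},{"travel":[0,0,0.1],"delta_rot":[0,0,0]},{"travel":[0,0,0],"delta_rot":[0,0,0]},{"travel":[0,0,0],"delta_rot":[0,0,0]}])

```text
t: 4.03
tcp_pos: [0.4762, 0.2608, 0.1188]
eef_rot: [180.0, -0.0, 97.3]
force: [-0.7, 0.0, 0.4]
grip_width: 0.0001
grasp_force: 0.5
```

Emit:
arm_command(plan=[{"travel":[0,0,0.1],"delta_rot":[0,0,0]},{"travel":[0,0,0.1],"delta_rot":[0,0,0]},{"travel":[0,0,0.06],"delta_rot":[0,0,0]}])

```text
t: 4.28
tcp_pos: [0.4763, 0.2608, 0.1121]
eef_rot: [180.0, 0.0, 97.3]
force: [0.0, 0.8, 1.7]
grip_width: -0.0
grasp_force: 1.0
```

```bash
python3 - <<'E'
from h import *
w=cap('wrist'); s=cap('side')
st=robot.get_state(); p=np.array(st['tcp_pos']); print(p,st['force'],st['moment'])
rw=blob(red(w),(250,150,400,300)); print(rw)
for v in (rw[1][1],rw[1][1]+rw[1][3]): print([onz(w,325,v,z)[:2] for z in(.132,.11,.1)])
a=s['image'][140:230,250:340]; a=cv2.resize(a,(450,450))
cv2.imwrite('pics/near2.png',np.hstack([cv2.resize(w['image'][180:300,260:400],(350,300)),a[:300]]))
E
```

```text
[0.47619941 0.26068129 0.11203778] [0.85572337 0.840853   0.3779461 ] [ 0.21990803 -0.03883364 -0.02072832]
(array([320.23641703, 237.2349486 ]), array([294, 230,  55,  21, 681], dtype=int32), ((320.86187744140625, 239.5395965576172), (19.922513961791992, 54.10184097290039), 88.93909454345703))
[array([0.4751877 , 0.28129915]), array([0.47658342, 0.27261364]), array([0.47721785, 0.26866568])]
[array([0.47649014, 0.27143171]), array([0.47811664, 0.26099784]), array([0.47885596, 0.25625518])]
```

View pics/near2.png

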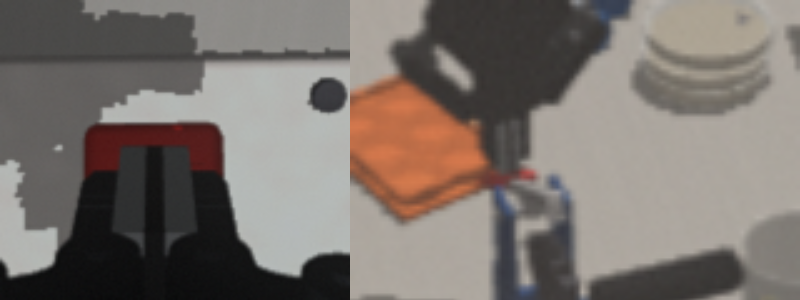

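The fingertips rest on the red tab, which is now tilting: wrist crop, tab rows 230–250 at columns 294–349. It isn't on its stop yet, as the force is only about 1 N. I'll press further in small steps.

Emit:
arm_command(plan=[{"travel":[0,0,0.08],"delta_rot":[0,0,0]},{"travel":[0,0,0],"delta_rot":[0,0,0]}])

```text
t: 4.55
tcp_pos: [0.4764, 0.2607, 0.1112]
eef_rot: [180.0, -0.0, 97.3]
force: [-2.8, -0.4, 11.0]
grip_width: -0.0002
grasp_force: 4.6
```

Emit:
arm_command(plan=[{"travel":[0,0,0.06],"delta_rot":[0,0,0]},{"travel":[0,0,0],"delta_rot":[0,0,0]}])

```text
t: 4.72
tcp_pos: [0.4766, 0.2607, 0.1108]
eef_rot: [180.0, -0.0, 97.3]
force: [-5.2, -2.4, 18.2]
grip_width: 0.0001
grasp_force: 8.0
```

Emit:
arm_command(plan=[{"travel":[0,0,0.04],"delta_rot":[0,0,0]},{"travel":[0,0,0],"delta_rot":[0,0,0]}])

```text
t: 4.88
tcp_pos: [0.4767, 0.2607, 0.1105]
eef_rot: [180.0, -0.1, 97.3]
force: [-6.0, -3.6, 25.0]
grip_width: -0.0001
grasp_force: 10.2
```

The pawl is on its stop, with force rising to 25 N at 0.111 m. Now I'll lift and go over the crossbar.

Emit:
arm_command(plan=[{"travel":[0,0,-0.4],"delta_rot":[0,0,0]},{"travel":[0,0,-0.8],"delta_rot":[0,0,0]},{"travel":[0,0,-1],"delta_rot":[0,0,0]},{"travel":[0,0,-1],"delta_rot":[0,0,0]},{"travel":[0,0,-1],"delta_rot":[0,0,0]},{"travel":[0,0,-1],"delta_rot":[0,0,0]},{"travel":[0,0,-1],"delta_rot":[0,0,0]},{"travel":[0,0,-0.8],"delta_rot":[0,0,0]},{"travel":[0,0,0],"delta_rot":[0,0,0]}])

```text
t: 5.63
tcp_pos: [0.478, 0.2612, 0.2869]
eef_rot: [179.7, -0.2, 97.3]
force: [0.0, 1.1, 0.2]
grip_width: 0.0002
grasp_force: 0.0
```

Emit:
arm_command(plan=[{"travel":[-0.95,0,0],"delta_rot":[0,0,0]},{"travel":[-0.95,0,0],"delta_rot":[0,0,0]},{"travel":[-0.95,0,0],"delta_rot":[0,0,0]},{"travel":[-0.95,0,0],"delta_rot":[0,0,0]},{"travel":[-0.95,0,0],"delta_rot":[0,0,0]},{"travel":[-0.95,0,0],"delta_rot":[0,0,0]},{"travel":[-0.95,0,0],"delta_rot":[0,0,0]},{"travel":[-0.95,0,0],"delta_rot":[0,0,0]},{"travel":[-0.95,0,0],"delta_rot":[0,0,0]},{"travel":[-0.95,0.1,0],"delta_rot":[0,0,0]},{"travel":[0,0,0],"delta_rot":[0,0,0]},{"travel":[0,0,0],"delta_rot":[0,0,0]}])

```text
t: 6.63
tcp_pos: [0.5083, 0.0239, 0.282]
eef_rot: [-179.9, 0.0, 97.1]
force: [0.4, 0.2, 0.4]
grip_width: -0.0002
grasp_force: 0.0
```

```bash
python3 - <<'E'
from h import *
w=cap('wrist'); s=cap('side')
st=robot.get_state(); p=np.array(st['tcp_pos']); print(p,st['force'],st['eef_rot'])
rs=blob(red(s),(265,155,300,185)); print('side tab',rs[0],rs[1],onz(s,*rs[0],.109),'pred free/engaged',proj(s,np.array([.4773,.256,.109])),proj(s,np.array([.4775,.254,.132])))
bs=blob(blk(s),(295,180,340,210)); print(bs[0],bs[1])
print('tcp px',proj(w,p),proj(s,p))
a=s['image'][130:240,230:370]; a=cv2.resize(a,(560,440))
b=np.zeros((440,240,3),np.uint8); 
cv2.imwrite('pics/near3.png',np.vstack([a[:300],cv2.resize(w['image'],(560,300))]))
E
```

```text
[0.5082845  0.0262117  0.28211488] [-0.94109324  1.65328242  0.05262659] [-1.79925478e+02 -1.26919644e-02  9.73496891e+01]
side tab [279.63157895 174.84210526] [276 174  10   3  19] [0.47249081 0.25457054 0.109     ] pred free/engaged [281.15546776 174.3447513 ] [281.01514197 168.34406572]
[312.25688073 196.92201835] [298 191  30  13 218]
tcp px [321.85293997 248.78248246] [308.01816323 168.99223471]
```

View pics/near3.png

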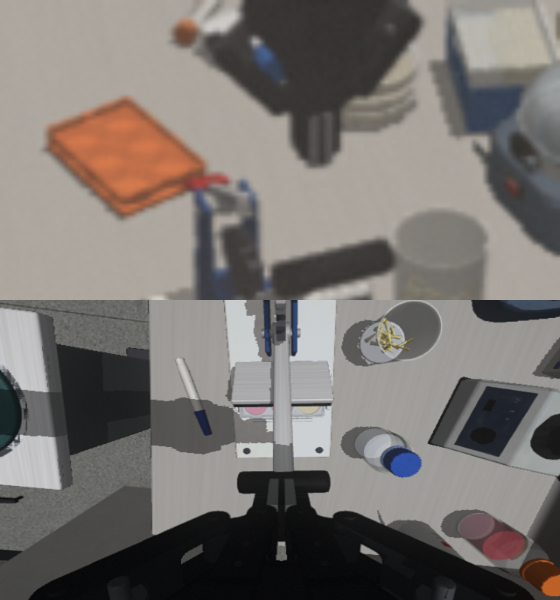

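The red tab stays down: side pixel (279.6,174.8) against (281,174.3) predicted free and (281,168.3) engaged. The arm is still up, with the bar at side (312,197), and the fingers are about 25 mm short of the bar. I'll move over it and come down to contact.

Emit:
arm_command(plan=[{"travel":[-0.5,0.02,0],"delta_rot":[0,0,0]},{"travel":[-0.5,0.02,0],"delta_rot":[0,0,0]},{"travel":[0,0,0.5],"delta_rot":[0,0,0]},{"travel":[0,0,0.5],"delta_rot":[0,0,0]},{"travel":[0,0,0.4],"delta_rot":[0,0,0]},{"travel":[0,0,0.2],"delta_rot":[0,0,0]},{"travel":[0,0,0],"delta_rot":[0,0,0]},{"travel":[0,0,0],"delta_rot":[0,0,0]}])

```text
t: 7.4
tcp_pos: [0.513, 0.0014, 0.2427]
eef_rot: [-180.0, 0.0, 97.4]
force: [-0.4, -0.1, 0.9]
grip_width: -0.0001
grasp_force: 0.0
```

```bash
python3 - <<'E'
from h import *
w=cap('wrist'); s=cap('side'); st=robot.get_state(); p=np.array(st['tcp_pos']); print(p,st['force'])
print('bar pred px wrist',proj(w,np.array([.5125,.001,.219])),'tcp',proj(w,p))
a=cv2.resize(s['image'][130:220,250:370],(480,360))
cv2.imwrite('pics/near4.png',np.vstack([a,cv2.resize(w['image'][180:300,240:400],(480,240))]))
E
```

```text
[0.51339678 0.00112423 0.24334585] [-0.03954131 -0.77748941 -0.42811079]
bar pred px wrist [320.57144761 235.36455635] tcp [322.17218079 253.87689313]
```

View pics/near4.png

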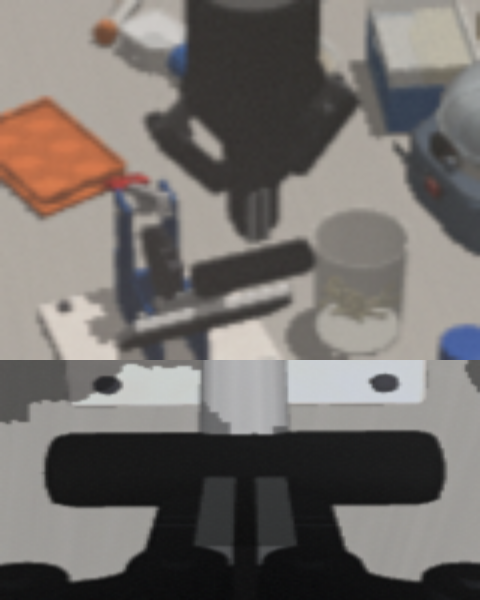

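The wrist crop shows the bar at rows 216–254, centre 235 (predicted 235.4), and columns 255–388, centred on the fingers at 322. The fingertips are 12 mm above it and well centred. I'll touch it and follow the arc down.

Emit:
arm_command(plan=[{"travel":[0,0,0.3],"delta_rot":[0,0,0]},{"travel":[0,0,0.22],"delta_rot":[0,0,0]},{"travel":[-0.16,0,0.17],"delta_rot":[0,0,0]},{"travel":[-0.16,0,0.17],"delta_rot":[0,0,0]},{"travel":[-0.16,0,0.17],"delta_rot":[0,0,0]},{"travel":[-0.16,0,0.17],"delta_rot":[0,0,0]},{"travel":[0,0,0],"delta_rot":[0,0,0]}])

```text
t: 8.08
tcp_pos: [0.5149, -0.0162, 0.212]
eef_rot: [-180.0, 0.0, 97.2]
force: [-0.6, -0.0, 0.5]
grip_width: -0.0002
grasp_force: 0.0
```

```bash
python3 - <<'E'
from h import *
s=cap('side'); st=robot.get_state(); print(st['tcp_pos'],st['force'])
rs=blob(red(s),(265,155,300,185)); print('tab',rs[0],rs[1])
bs=blob(blk(s),(295,180,345,225)); print('bar',bs[0],bs[1])
E
```

```text
[ 0.51470994 -0.01611951  0.21221461] [ 0.2829939  -0.82832739  0.47476948]
tab [279.5 174.8] [276 174  10   3  20]
bar [313.6585736  194.81638847] [295 180  40  40 659]
```

Emit:
arm_command(plan=[{"travel":[-0.28,0,0.37],"delta_rot":[0,0,0]},{"travel":[-0.28,0,0.37],"delta_rot":[0,0,0]},{"travel":[-0.24,0,0.39],"delta_rot":[0,0,0]},{"travel":[-0.24,0,0.39],"delta_rot":[0,0,0]}])

```text
t: 8.47
tcp_pos: [0.5191, -0.0427, 0.1749]
eef_rot: [179.9, 0.1, 97.3]
force: [0.8, -2.8, 5.7]
grip_width: 0.0
grasp_force: 2.5
```

```bash
python3 - <<'E'
from h import *
s=cap('side'); w=cap('wrist'); st=robot.get_state(); p=np.array(st['tcp_pos']); print(p,st['force'])
rs=blob(red(s),(265,155,300,185)); print('tab',rs[0],rs[1],'tcp',proj(s,p))
a=cv2.resize(s['image'][130:235,250:390],(480,360))
cv2.imwrite('pics/near5.png',np.vstack([a,cv2.resize(w['image'][180:300,240:400],(480,240))]))
E
```

```text
[ 0.51786485 -0.04257567  0.173708  ] [-1.09312131  0.23596447 -1.65379061]
tab [279.63157895 174.84210526] [276 174  10   3  19] tcp [318.47777681 221.20975737]
```

View pics/near5.png

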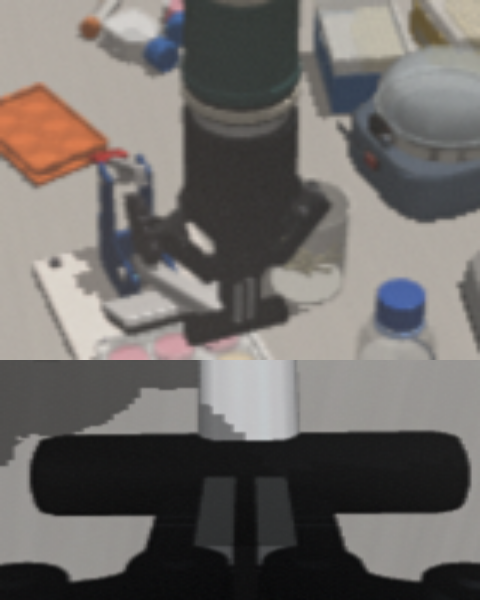

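The side crop shows the arm following under the fingertips and the tab still down. The push is about 6 N and the bar stays centred, so I'll continue along the arc.

Emit:
arm_command(plan=[{"travel":[-0.2,0,0.42],"delta_rot":[0,0,0]},{"travel":[-0.2,0,0.42],"delta_rot":[0,0,0]},{"travel":[-0.16,0,0.43],"delta_rot":[0,0,0]},{"travel":[-0.16,0,0.43],"delta_rot":[0,0,0]},{"travel":[-0.12,0,0.44],"delta_rot":[0,0,0]},{"travel":[-0.12,0,0.44],"delta_rot":[0,0,0]},{"travel":[-0.07,0,0.45],"delta_rot":[0,0,0]},{"travel":[-0.07,0,0.45],"delta_rot":[0,0,0]}])

```text
t: 9.23
tcp_pos: [0.5223, -0.0683, 0.0871]
eef_rot: [179.9, 0.0, 97.3]
force: [1.2, -3.2, 4.5]
grip_width: 0.0002
grasp_force: 1.9
```

Emit:
arm_command(plan=[{"travel":[-0.03,0,0.3],"delta_rot":[0,0,0]},{"travel":[-0.02,0,0.2],"delta_rot":[0,0,0]},{"travel":[0,0,0.1],"delta_rot":[0,0,0]},{"travel":[0,0,0.1],"delta_rot":[0,0,0]},{"travel":[0,0,0],"delta_rot":[0,0,0]}])

```text
t: 9.65
tcp_pos: [0.5214, -0.0687, 0.0698]
eef_rot: [-179.9, -0.1, 97.3]
force: [-0.4, 0.3, 0.1]
grip_width: 0.0004
grasp_force: 0.0
```

Emit:
arm_command(plan=[{"travel":[0,0,0.1],"delta_rot":[0,0,0]},{"travel":[0,0,0.1],"delta_rot":[0,0,0]},{"travel":[0,0,0],"delta_rot":[0,0,0]}])

```text
t: 9.9
tcp_pos: [0.5215, -0.0688, 0.065]
eef_rot: [-179.9, -0.0, 97.3]
force: [-1.2, -0.8, 1.1]
grip_width: 0.0002
grasp_force: 0.5
```

Emit:
arm_command(plan=[{"travel":[0,0,0.08],"delta_rot":[0,0,0]},{"travel":[0,0,0],"delta_rot":[0,0,0]}])

```text
t: 10.07
tcp_pos: [0.5217, -0.0689, 0.0644]
eef_rot: [-180.0, -0.1, 97.3]
force: [-5.5, 0.8, 14.9]
grip_width: 0.0
grasp_force: 7.5
```

Emit:
arm_command(plan=[{"travel":[0,0,0.04],"delta_rot":[0,0,0]},{"travel":[0,0,0],"delta_rot":[0,0,0]}])

```text
t: 10.23
tcp_pos: [0.5217, -0.0688, 0.0641]
eef_rot: [-180.0, -0.1, 97.3]
force: [-5.8, 0.4, 22.9]
grip_width: -0.0001
grasp_force: 10.9
```

The arm is on its stop: the bar's top is at 0.065 m as expected, and the force rose to 23 N. I'll hold briefly, lift clear and check.

Emit:
arm_command(plan=[{"travel":[0,0,0],"delta_rot":[0,0,0]},{"travel":[0,0,0],"delta_rot":[0,0,0]},{"travel":[0,0,0],"delta_rot":[0,0,0]},{"travel":[0,0,-0.3],"delta_rot":[0,0,0]},{"travel":[0,0,-0.6],"delta_rot":[0,0,0]},{"travel":[0,0,-1],"delta_rot":[0,0,0]},{"travel":[0,0,-1],"delta_rot":[0,0,0]},{"travel":[0,0,-1],"delta_rot":[0,0,0]},{"travel":[0,0,-1],"delta_rot":[0,0,0]},{"travel":[0,0,-1],"delta_rot":[0,0,0]},{"travel":[0,0,0],"delta_rot":[0,0,0]}])

```text
t: 11.15
tcp_pos: [0.5246, -0.0692, 0.2142]
eef_rot: [179.5, -0.0, 97.3]
force: [0.3, -0.8, 0.8]
grip_width: -0.0001
grasp_force: 0.0
```

```bash
python3 - <<'E'
from h import *
s=cap('side'); w=cap('wrist'); st=robot.get_state(); p=np.array(st['tcp_pos']); print(p,st['force'])
rs=blob(red(s),(265,155,300,185)); print('tab',rs[0],rs[1])
bs=blob(blk(s,75),(290,225,350,270)); print('bar',bs[0],bs[1],'pred down',proj(s,np.array([.5215,-.069,.056])),'at q=.05',proj(s,np.array([.5215,-.069,.0675])))
a=cv2.resize(s['image'][140:290,240:400],(512,480))
cv2.imwrite('pics/end.png',a)
E
```

```text
[ 0.52230479 -0.06866653  0.21041191] [ 0.33402513 -0.41158938 -0.37427077]
tab [279.83333333 174.77777778] [276 174  10   3  18]
bar [322.48780488 262.54634146] [309 256  28  14 205] pred down [322.07676605 262.6683855 ] at q=.05 [322.12374687 259.48232186]
```

View pics/end.png

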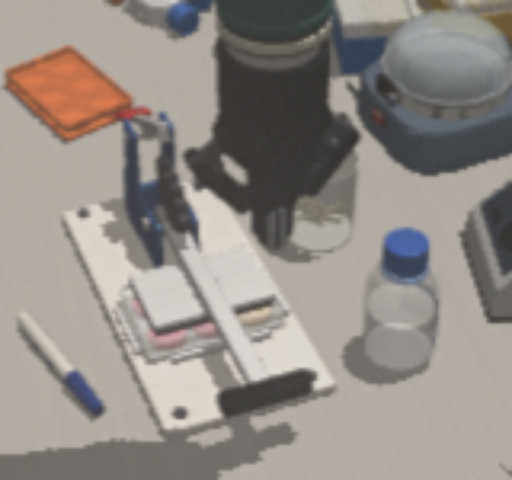

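The arm lies level on the well plate: bar at side (322.5,262.5) against (322.1,262.7) predicted fully down. The tab is still down at (279.8,174.8), the plate is in its nest and the bystanders haven't moved. The gripper is clear, so I'm handing in.

```bash
python3 -c "
from cell import robot
print(robot.job_done())"
```

```text
the job is handed in; nothing more can be done
None
```

I handed in the job at about 11 s of the 43 s. The last camera check showed the pawl pressed free and staying free, the arm fully down on the well plate, and the gripper touching nothing; no verdict came back.

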